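# Enter the code on a push-key lock and hold its release down

## Robot

A 6-joint arm with a two-finger parallel gripper is mounted at the origin on a cart in front of the work surface, level with it; the furniture and walls round the work are solid. World frame = base frame: x ahead of the robot, y to its left, z up, the work surface at z = 0. Lengths are in m, angles in degrees, forces in N, time in s.
With the tool pointing down it reaches from about 0.4 to 0.825 m from the base axis. Payload 7 kg.
Tool frame: the origin (TCP) lies between the finger pads; the fingertips stand 25 mm ahead of it and the grasp point (between the pads) lies 6 mm ahead of it; z points along the fingers, y is the line along which they close (so a half turn about z gives the same grasp; the last joint's range is limited). The gripper opens to 88 mm and grips with 3 to 60 N. Pads are 19 mm wide; open, the fingers measure 130 mm over their backs; the gripper's body (78 mm by 193 mm) begins 47 mm behind the grasp point.
Start: joints at [79.933, 20.546, 0.682, 0, -70.136, -16.507], TCP at [0.302, 0.604, 0.252] pointing down, gripper open.
Joint ranges: [-176.03, 176.03], [-82.01, 121.73], [-58.28, 71.71], [-173.87, 95.51], [-174.79, -0.11], [-173.66, 173.66]. Speed limits (degrees/s): [136.94, 136.94, 172.46, 180, 180, 180].

## Interface

Orientations are given as [roll, pitch, yaw] about the fixed x, y, z axes, in that order (R = Rz(yaw) Ry(pitch) Rx(roll)).
In Python, from plant import r gives the robot as it stands.
- The arm moves only by the shell command python3 -m crank 'ROWS' [FORCE]. ROWS is JSON, a list of rows, each a list of 3 entries, a list of its own where there are three numbers: the turn, a rotation vector about the tool's x, y, z in degrees, then the shift along the tool's x, y, z in cm, then the closure, from -1 (fully open) to 1 (shut). In form: [[[wx, wy, wz], [dx, dy, dz], fingers], ...]. A call has 1 to 8 rows; each row shifts and turns the commanded pose from where the row before left it, along the tool's axes as they then stand; what a row does not reach is not made up. A row lasts 1/10 s, in which the tool goes at most 50 mm and 8.59 degrees, less where a joint would pass 70% of its speed; a pose out of reach is approached as far as the arm can. A call with a gripper value outside its range is refused whole. The fingers move at their own pace and stop on an object; FORCE is the grip in N (left out, the last holds). Time passes only in rows, so rows that do not move let the fingers close. It gives the time, the measured TCP pose, the force, the opening and the grip force at its end, in the units of the state.
- r.get_state(): the state, without advancing time (a new reading comes with each control period).
- r.capture(name): name is "scene" or "side" or "wrist"; returns a dict with "color" (480x640x3 uint8, red, green, blue), "range_z" (480x640 float32, m along the optical axis (not along the pixel's ray), 0 where there is no reading), "intrinsics" (3x3 intrinsics, pixels), "world_from_camera" (4x4, takes a point from camera to world coordinates); the wrist camera has in their place "hand_eye" (4x4, takes a point from camera to tool coordinates, whose origin is the TCP and whose axes are the flange's). Camera axes: x right, y down, z forward; pixel columns grow to the right and rows downward; lengths in m; the calibration is good to about 2 mm. The wrist camera is an equidistant fisheye: a pixel r from the principal point sees the ray r / f radians off the axis. A picture is of the moment at which its call begins: read the wrist's pose just before it.
- r.close_job(): hands the job in; it is judged then, once.
The state is a dict: "time_s": time; "joints": joint angles; "qd": joint speeds; "joint_torque": joint torques, N m; "tcp_pos": TCP position; "eef_rot": TCP orientation; "contact_force": force on the tool from outside, world axes, zero at the start; "moment": the same for the moment, N m; "gripper_width": finger opening in m; "gripper_force": force on a finger pad.
Only numpy, scipy, OpenCV 4.12 (cv2) and the standard library are available. Lean on these libraries where they do the work, as an engineer would, in place of code of your own. Each camera call takes 0.05 s, during which the arm holds its last target. There are 200 camera calls.

## Task

Prove the push-key code lock on the bench by entering its code with closed fingertips: press the long bar key fully down, then the cross-shaped key, then the large round key; they stay down when pressed. Then press the wide steel release bar at the end of the lock fully down, so that the bolt draws in, and finish while still holding it down with the fingertips. Do not press the small round stud, enter nothing out of order, and leave the padlock, the lock cylinder and the eyeglass beside the lock where they stand.

Things in the scene. Friction and masses are not known exactly. Their poses are not given: they have to be found in the camera images.
- code_lock: Mechanical push-key code lock, fixed face up on a plywood service board (212 x 140 x 12 mm). Dark steel case 200 x 124 mm with a grey deck 48 mm above the bench. Origin: centre of the board's underside, on the bench. Its x axis runs along the case from the release bar (-x end) towards the bolt (+x end), z is up. The four key places are at x 14 and 66 mm, y +26 and -26 mm. It cannot be moved.
- bar_key_top (a point): Centre of the top face of the long bar key (11 x 36 mm, long side along the lock's y). Brass, vertical press travel 6 mm straight down; top about 62 mm above the bench when up, 14 mm above the lock's deck (8 mm when down). Sits on a black round collar 42 mm across and 3 mm high, in one of the four places of a 2 x 2 grid with 52 mm between centres; the four keys are shuffled over these places.
- bar_key (a joint): Joint of the bar key, m: 0 up as at the start, 0.006 fully down. Friction of about 3 N holds the key wherever it is left, so a pressed key stays down; there is no return spring. It stops hard at 0.006.
- cross_key_top (a point): Centre of the top face of the cross-shaped key (two arms 34 x 10 mm). Brass, vertical press travel 6 mm straight down; top about 62 mm above the bench when up, 14 mm above the lock's deck (8 mm when down). Sits on a black round collar 42 mm across and 3 mm high, in one of the four places of a 2 x 2 grid with 52 mm between centres; the four keys are shuffled over these places.
- cross_key (a joint): Joint of the cross key, m: 0 up as at the start, 0.006 fully down. Friction of about 3 N holds the key wherever it is left, so a pressed key stays down; there is no return spring. It stops hard at 0.006.
- round_key_top (a point): Centre of the top face of the large round key (28 mm across). Brass, vertical press travel 6 mm straight down; top about 62 mm above the bench when up, 14 mm above the lock's deck (8 mm when down). Sits on a black round collar 42 mm across and 3 mm high, in one of the four places of a 2 x 2 grid with 52 mm between centres; the four keys are shuffled over these places.
- round_key (a joint): Joint of the large round key, m: 0 up as at the start, 0.006 fully down. Friction of about 3 N holds the key wherever it is left, so a pressed key stays down; there is no return spring. It stops hard at 0.006.
- stud_key_top (a point): Centre of the top face of the small round stud (12 mm across), which is not part of the code and must stay up. Brass, vertical press travel 6 mm straight down; top about 62 mm above the bench when up, 14 mm above the lock's deck (8 mm when down). Sits on a black round collar 42 mm across and 3 mm high, in one of the four places of a 2 x 2 grid with 52 mm between centres; the four keys are shuffled over these places.
- stud_key (a joint): Joint of the stud key, m: 0 up as at the start, 0.006 fully down. Friction of about 3 N holds the key wherever it is left, so a pressed key stays down; there is no return spring. It stops hard at 0.006.
- release_bar_top (a point): Centre of the top face of the release bar, a steel bar 36 mm (lock x) by 86 mm (lock y) with three fine grooves, centred 58 mm from the lock's centre towards -x. Top 62 mm above the bench when up; travel 8 mm straight down.
- release_bar (a joint): Joint of the release bar, m: 0 up, 0.008 fully down (hard stop). A spring pushes it up again: 2.4 N at the top, about 5.6 N fully down. Pressing it draws the bolt in.
- padlock: Bystander: brass padlock, 72 x 47 x 20 mm, lying loose beside the lock, about 130 mm to its +y side. Origin at the centre of its underside.
- cylinder: Bystander: loose brass lock cylinder standing upright with a key in it, 35 mm across, 64 mm tall, about 120 mm to the lock's -y side. Origin at the centre of its underside.
- eyeglass: Bystander: loose black watchmaker's eyeglass (loupe), 35 mm across, 33 mm tall, about 130 mm to the lock's +y side. Origin at the centre of its underside.

How it is judged:
By the outcome, as a careful person would: the job done as asked, in the order asked, and still so for the second after the job is handed in, while the arm keeps its last pose, push and grip.
It also fails if it takes over 42 s, if anything falls off the work surface, if the arm or the gripper's body presses on something with over 40 N, if the wrist force passes 120 N, or if a joint passes its speed limit or range.

## Working session

There is one attempt and no reset: what is moved stays moved. The work goes in short steps, Python scripts to look and compute and a shell command to move; the robot and the scene stay as the last step left them, time stands still between calls to the robot, and variables do not carry over. Pictures are saved under pics/ and viewed, at most 10 in all, crops included, and the job is handed in when it is done.

```bash
mkdir -p pics
python3 - <<'E'
from plant import r
import cv2
s=r.get_state();print(s)
for n in ["scene","side"]:
    c=r.capture(n);cv2.imwrite(f"pics/{n}0.png",c["color"][:,:,::-1]);print(c["intrinsics"],c["world_from_camera"])
E
```

```text
{'time_s': 0.0, 'joints': array([ 7.99344782e+01,  2.05905842e+01,  6.34853514e-01, -1.97743397e-02,
       -7.01354821e+01, -1.65065433e+01]), 'qd': array([-0.14216274,  0.02337946,  0.03144564,  0.06894432,  0.00956539,
        0.08486803]), 'joint_torque': array([-1.54633934e-03, -5.82724714e+01,  2.93052953e+01,  6.99731693e+00,
        6.71006273e-03, -1.73979934e-04]), 'tcp_pos': array([0.30177114, 0.60329848, 0.25064154]), 'eef_rot': array([ 1.79907264e+02, -8.09511987e-03, -2.65787926e+01]), 'contact_force': array([ 0.56363757,  0.92802845, -0.29912456]), 'moment': array([ 0.00499998,  0.03095857, -0.03691212]), 'gripper_force': 0.0, 'gripper_width': 0.08787998918914537}
[[554.16795899   0.         325.33429674]
 [  0.         554.16795899 243.95284493]
 [  0.           0.           1.        ]] [[ 0.79437135 -0.2833036   0.53732042  0.07404172]
 [-0.60742953 -0.36775558  0.70412016 -0.45371403]
 [-0.00187719 -0.88571717 -0.46422147  0.47179796]
 [ 0.          0.          0.          1.        ]]
[[539.86921031   0.         312.22469311]
 [  0.         539.86921031 245.72410549]
 [  0.           0.           1.        ]] [[ 0.8989622  -0.1348303   0.41675863  0.16682351]
 [-0.43785674 -0.30306994  0.84642193 -0.56519444]
 [ 0.01218369 -0.94338189 -0.33148478  0.37697015]
 [ 0.          0.          0.          1.        ]]
```

View pics/scene0.png

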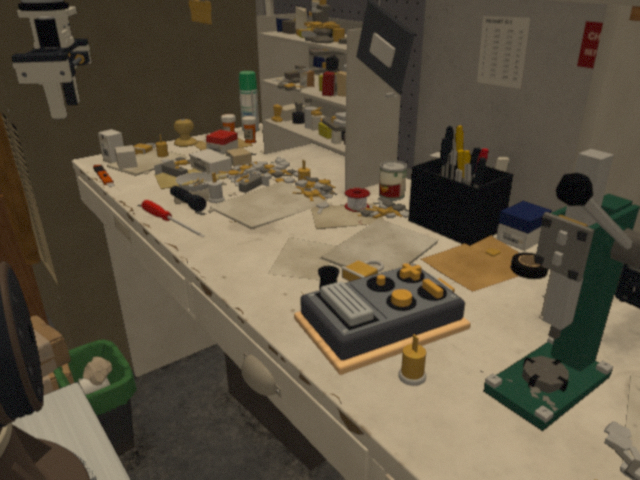

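The scene view shows the lock at about (383,308), with the release bar at (347,302). The keys are the stud (380,281), cross (410,271), bar (433,289) and round (401,298). The cylinder stands at (413,360), and a green press is on the right.

```bash
cat > h.py <<'E'
import numpy as np,cv2
from plant import r
def cast(c,uv,z):
    K,T=c["intrinsics"],c["world_from_camera"]
    d=T[:3,:3]@np.linalg.solve(K,[uv[0],uv[1],1]);return T[:3,3]+d*(z-T[2,3])/d[2]
E
python3 - <<'E'
from h import *
c=r.capture("scene");K,T=c["intrinsics"],c["world_from_camera"]
for n,p in dict(release=(347,302),stud=(380,278),cross=(410,270),bar=(433,288),round=(401,296)).items():
    print(n,cast(c,p,.062).round(4))
print('cyl',cast(c,(413,378),0).round(3))
v,u=np.mgrid[:480,:640];Z=c["range_z"]
P=np.stack([(u-K[0,2])/K[0,0]*Z,(v-K[1,2])/K[1,1]*Z,Z],-1)@T[:3,:3].T+T[:3,3]
for p in [(347,302),(401,296),(383,292),(410,270),(335,345),(560,250),(575,190),(595,180),(580,300),(460,190)]: print(p,P[p[1],p[0]].round(3))
cr=c["color"][240:400,280:480,::-1];cv2.imwrite("pics/crop1.png",cv2.resize(cr,(800,640)[:2] if 0 else (750,600),interpolation=cv2.INTER_CUBIC))
E
```

```text
release [0.4703 0.0185 0.062 ]
stud [0.5466 0.0373 0.062 ]
cross [0.5966 0.0272 0.062 ]
bar [ 0.5866 -0.0271  0.062 ]
round [ 0.5373 -0.0147  0.062 ]
cyl [ 0.487 -0.093  0.   ]
(347, 302) [0.468 0.016 0.064]
(401, 296) [ 0.536 -0.016  0.064]
(383, 292) [0.538 0.021 0.05 ]
(410, 270) [0.595 0.026 0.063]
(335, 345) [ 0.426 -0.013  0.031]
(560, 250) [ 0.567 -0.203  0.203]
(575, 190) [ 0.469 -0.254  0.31 ]
(595, 180) [ 0.581 -0.215  0.279]
(580, 300) [ 0.638 -0.204  0.114]
(460, 190) [0.814 0.125 0.102]
```

View pics/crop1.png

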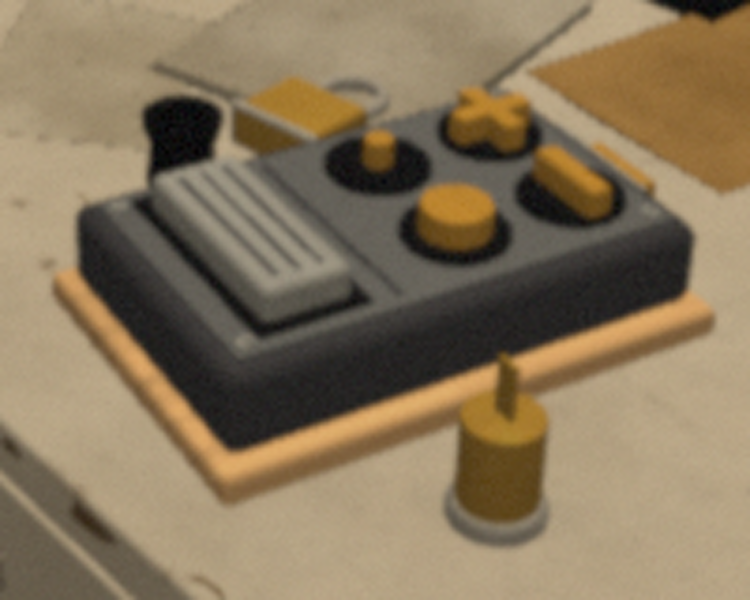

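The crop confirms the layout, with sharper key-top centres. I'll fit the lock pose from those and work out the tool-frame shift.

```bash
cat >> h.py <<'E'
def fit(obj,pts):  # lock xy -> world xy
    o,p=np.array(obj,float),np.array(pts,float)[:,:2];oc,pc=o.mean(0),p.mean(0)
    z=((p-pc)@[1,1j])@np.conj((o-oc)@[1,1j]);a=np.angle(z)
    R=np.array([[np.cos(a),-np.sin(a)],[np.sin(a),np.cos(a)]]);t=pc-R@oc
    return R,t,np.degrees(a),p-(o@R.T+t)
OBJ=dict(release=(-.058,0),stud=(.014,.026),cross=(.066,.026),bar=(.066,-.026),round=(.014,-.026))
def shift(target,tipz):
    "tool-frame shift in cm, to put TCP xy at target and tips at tipz"
    s=r.get_state();a=np.radians(s["eef_rot"][2]);d=np.array(target)-s["tcp_pos"][:2]
    return (100*np.array([d@[np.cos(a),np.sin(a)],d@[np.sin(a),-np.cos(a)],s["tcp_pos"][2]-.025-tipz])).round(2)
E
python3 - <<'E'
from h import *
c=r.capture("scene")
px=dict(release=(252,225),stud=(379,138),cross=(490,105),bar=(575,176),round=(457,203))
pts=[cast(c,(280+x/3.75,240+y/3.75),.062) for x,y in px.values()]
R,t,a,res=fit([OBJ[k] for k in px],pts);print(t,a,res.round(4).tolist())
for k in OBJ: print(k,(R@OBJ[k]+t).round(4))
print(shift(R@[.04,0]+t,.14))
E
```

```text
[0.53102447 0.01419882] -9.635938569972542 [[-0.0003, -0.0019], [0.0009, 0.0013], [0.0011, 0.002], [-0.0027, -0.003], [0.0011, 0.0016]]
release [0.4738 0.0239]
stud [0.5492 0.0375]
cross [0.6004 0.0288]
bar [ 0.5917 -0.0225]
round [ 0.5405 -0.0138]
[50.68 41.28  8.6 ]
```

```bash
python3 -m crank '[[[0,0,-8.5],[0,0,0],1],[[0,0,-8.5],[0,0,0],1]]' 10; python3 -c "
from h import *
print(shift([.5704,.0075],.14))"
```

```text
time_s: 0.4
tcp_pos: [0.3019, 0.6035, 0.2513]
eef_rot: [180.0, 0.0, -9.2]
contact_force: [0.9, -0.1, -0.5]
gripper_width: 0.0769
gripper_force: 0.0
[36.07 54.52  8.63]
```

```bash
python3 -m crank '[[[0,0,0],[2.2,3.4,0],1],[[0,0,0],[2.2,3.4,0],1],[[0,0,0],[2.2,3.4,0],1],[[0,0,0],[2.2,3.4,0],1],[[0,0,0],[2.2,3.4,0],1],[[0,0,0],[2.2,3.4,0],1],[[0,0,0],[2.2,3.4,0],1],[[0,0,0],[2.2,3.4,0],1]]'
python3 -m crank '[[[0,0,0],[2.2,3.4,0],1],[[0,0,0],[2.2,3.4,0],1],[[0,0,0],[2.2,3.4,0],1],[[0,0,0],[2.2,3.4,0],1],[[0,0,0],[2.2,3.4,0],1],[[0,0,0],[2.2,3.4,0],1],[[0,0,0],[2.2,3.4,0],1],[[0,0,0],[0.8,0.2,0],1]]'
python3 -c "
from h import *
print(shift([.5704,.0075],.14)); s=r.get_state();print(s['joints'],s['tcp_pos'],s['eef_rot']);c=r.capture('wrist');cv2.imwrite('pics/w1.png',c['color'][:,:,::-1]);print(c['intrinsics'],c['hand_eye'])"
```

```text
time_s: 1.2
tcp_pos: [0.4305, 0.3046, 0.2517]
eef_rot: [-180.0, -0.0, -9.6]
contact_force: [-0.3, 1.0, 0.2]
gripper_width: 0.0131
gripper_force: 0.0
time_s: 2.0
tcp_pos: [0.5506, 0.0392, 0.2514]
eef_rot: [180.0, 0.0, -9.8]
contact_force: [0.1, 0.8, -0.2]
gripper_width: 0.0002
gripper_force: 0.0
[2.49 2.79 8.64]
[ 2.44171443e+01  9.01397988e+00 -1.49863405e+01  1.90650336e-02
 -6.60367260e+01  5.58129540e+01] [0.55061067 0.03920928 0.25142224] [ 1.79964776e+02  2.08596071e-02 -9.76215919e+00]
[[371.64829954   0.         320.34936095]
 [  0.         371.64829954 237.56819924]
 [  0.           0.           1.        ]] [[-3.51139691e-04 -9.63254450e-01 -2.68590286e-01  7.03284317e-02]
 [ 9.99999905e-01 -2.68940172e-04 -3.42833846e-04 -1.22772420e-03]
 [ 2.58001510e-04 -2.68590381e-01  9.63254453e-01 -1.33772097e-01]
 [ 0.00000000e+00  0.00000000e+00  0.00000000e+00  1.00000000e+00]]
```

View pics/w1.png

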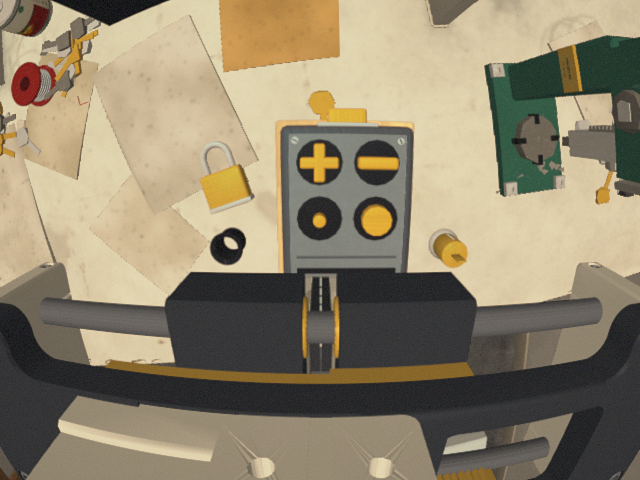

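The wrist view shows the cross at (319,162), bar (378,163), stud (319,219) and round (376,220). The padlock and eyeglass are to the left and the cylinder to the right. I'll let the arm settle and measure from here.

```bash
cat >> h.py <<'E'
from scipy.spatial.transform import Rotation as Ro
def wcast(c,s,uv,z):
    K,H=c["intrinsics"],c["hand_eye"];d=(np.array(uv)-K[:2,2])/K[0,0];th=np.linalg.norm(d)
    ray=np.r_[d/th*np.sin(th),np.cos(th)]
    R=Ro.from_euler('xyz',s["eef_rot"],degrees=True).as_matrix()
    o=R@H[:3,3]+s["tcp_pos"];v=R@H[:3,:3]@ray;return o+v*(z-o[2])/v[2]
def keys(box,approx,zk=.062):
    s=r.get_state();c=r.capture("wrist");x0,x1,y0,y1=box
    hsv=cv2.cvtColor(c["color"],cv2.COLOR_RGB2HSV);m=cv2.inRange(hsv,(12,110,110),(35,255,255))
    k=np.zeros_like(m);k[y0:y1,x0:x1]=m[y0:y1,x0:x1]
    out=[]
    for q in cv2.findContours(k,cv2.RETR_EXTERNAL,cv2.CHAIN_APPROX_NONE)[0]:
        if cv2.contourArea(q)<60: continue
        M=cv2.moments(q);uv=(M["m10"]/M["m00"],M["m01"]/M["m00"]);out.append((uv,cv2.contourArea(q),wcast(c,s,uv,zk)))
    return c,s,out
E
python3 -m crank '[[[0,0,0],[0,0,0],1],[[0,0,0],[0,0,0],1]]'
python3 - <<'E'
from h import *
c,s,o=keys((288,408,135,250),0)
A=dict(stud=(.5492,.0375),cross=(.6004,.0288),bar=(.5917,-.0225),round=(.5405,-.0138))
n,p=[],[]
for uv,ar,w in o:
    k=min(A,key=lambda k:np.hypot(*(w[:2]-A[k])));print(k,np.round(uv,1),ar,w.round(4));n.append(k);p.append(w)
R,t,a,res=fit([OBJ[k] for k in n],p);print(t,a,res.round(4).tolist())
for k in OBJ: print(k,(R@OBJ[k]+t).round(4))
print(s["tcp_pos"],s["eef_rot"],shift(R@OBJ["bar"]+t,.09))
E
```

```text
time_s: 2.25
tcp_pos: [0.5497, 0.0433, 0.2514]
eef_rot: [-180.0, 0.0, -9.5]
contact_force: [-0.2, 0.1, -0.4]
gripper_width: 0.0007
gripper_force: 0.0
stud [323.4 218.7] 144.5 [0.5472 0.0423 0.062 ]
round [380.5 218.8] 738.0 [ 0.5387 -0.0083  0.062 ]
bar [382.2 161.7] 477.0 [ 0.5893 -0.0169  0.062 ]
cross [323.6 161. ] 725.5 [0.5978 0.0337 0.062 ]
[0.52877168 0.01937991] -9.594596782488694 [[0.0002, -0.0004], [0.0004, 0.0003], [-0.0003, 0.0004], [-0.0004, -0.0003]]
release [0.4716 0.029 ]
stud [0.5469 0.0427]
cross [0.5982 0.034 ]
bar [ 0.5895 -0.0173]
round [ 0.5382 -0.0086]
[0.54972724 0.04325991 0.25144127] [-1.79998061e+02  1.78156281e-02 -9.54437186e+00] [ 4.93  5.33 13.66]
```

```bash
python3 -m crank '[[[0,0,0],[2.5,2.7,2],1],[[0,0,0],[2.4,2.6,2],1],[[0,0,0],[0,0,3],1],[[0,0,0],[0,0,3],1],[[0,0,0],[0,0,2.5],1],[[0,0,0],[0,0,0.5],1],[[0,0,0],[0,0,0],1],[[0,0,0],[0,0,0],1]]'
python3 - <<'E'
from h import *
s=r.get_state();c=r.capture("wrist");cv2.imwrite("pics/w2.png",c["color"][:,:,::-1])
print(shift((.590,-.018),.062))
c=r.capture("side");cv2.imwrite("pics/s2.png",c["color"][:,:,::-1])
E
```

```text
time_s: 3.1
tcp_pos: [0.5905, -0.0171, 0.1231]
eef_rot: [-180.0, -0.1, -9.5]
contact_force: [0.0, -1.7, 0.9]
gripper_width: 0.0004
gripper_force: 0.0
[-0.04  0.09  3.63]
```

View pics/w2.png

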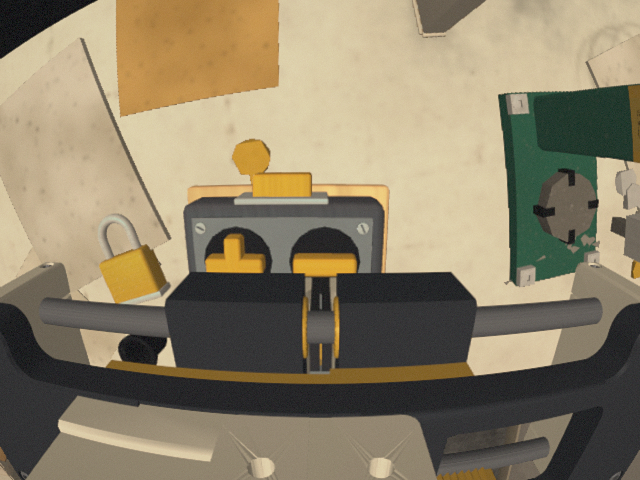

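View pics/s2.png

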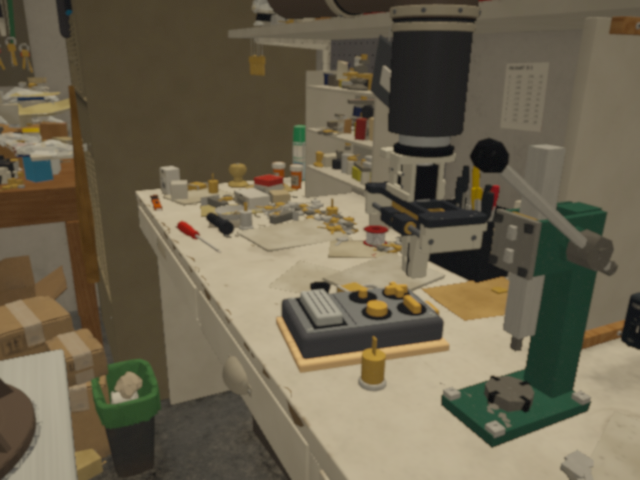

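The wrist view shows the bar centred at (325,264), just ahead of the fingers at x=320. The side view shows the tips at (413,275), over the bar key at (411,302). Next is the press.

```bash
python3 -m crank '[[[0,0,0],[0,0.1,1.7],1],[[0,0,0],[0,0,1.6],1],[[0,0,0],[0,0,0.2],1],[[0,0,0],[0,0,0.2],1],[[0,0,0],[0,0,0.2],1],[[0,0,0],[0,0,0.2],1],[[0,0,0],[0,0,0],1],[[0,0,0],[0,0,0],1]]'
python3 -c "
from h import *
s=r.get_state();print(s['contact_force'],s['tcp_pos'][2]-.025)"
```

```text
time_s: 4.0
tcp_pos: [0.5897, -0.0188, 0.0813]
eef_rot: [-180.0, -0.0, -9.6]
contact_force: [-1.5, 0.4, 5.6]
gripper_width: 0.0006
gripper_force: 2.8
[-1.51686074  0.35921824  5.63316778] 0.0562681035929657
```

```bash
python3 -m crank '[[[0,0,0],[0,0,0.1],1],[[0,0,0],[0,0,0.1],1],[[0,0,0],[0,0,0],1],[[0,0,0],[0,0,0],1]]'
```

```text
time_s: 4.4
tcp_pos: [0.5898, -0.0188, 0.081]
eef_rot: [-180.0, -0.1, -9.5]
contact_force: [-8.6, 1.5, 21.2]
gripper_width: 0.0003
gripper_force: 10.3
```

The key reached its hard stop with 21 N of force at TCP z 0.081. The cross is next, 52 mm along tool -y, with the same depth.

```bash
python3 -m crank '[[[0,0,0],[0,0,-1.6],1],[[0,0,0],[0,0,-1.6],1],[[0,0,0],[0,-2.6,0],1],[[0,0,0],[0,-2.6,0],1],[[0,0,0],[0,0,0],1],[[0,0,0],[0,0,0],1]]'
python3 - <<'E'
from h import *
print(shift((.598,.0335),.056))
c=r.capture("scene");K,T=c["intrinsics"],c["world_from_camera"]
cv2.imwrite("pics/c3.png",cv2.resize(c["color"][200:360,290:490,::-1],(750,600),interpolation=cv2.INTER_CUBIC))
E
```

```text
time_s: 5.0
tcp_pos: [0.5983, 0.0329, 0.1106]
eef_rot: [-180.0, -0.0, -9.5]
contact_force: [-0.2, 0.2, -0.1]
gripper_width: 0.0006
gripper_force: 0.0
[-0.04 -0.05  2.96]
```

View pics/c3.png

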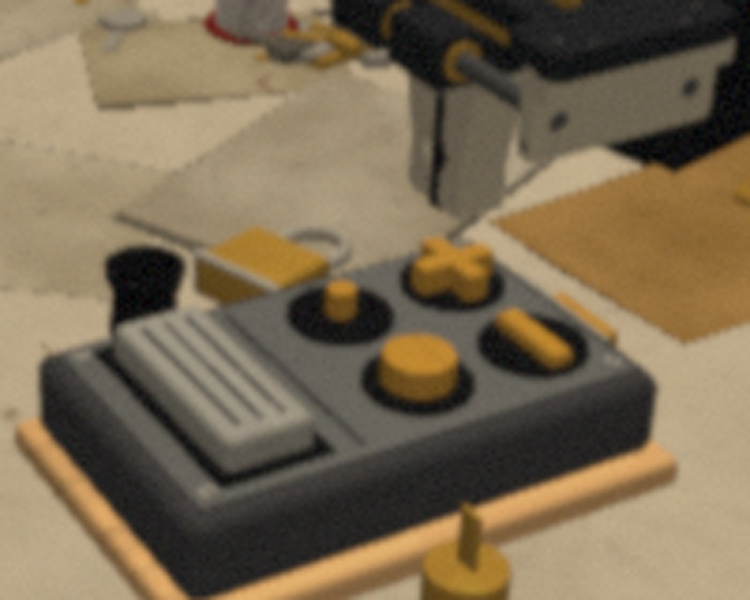

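The crop shows the bar key (535,338) visibly sunk, the other keys still up, and the tips (440,205) above the cross (455,255). I'll press the cross.

```bash
python3 -m crank '[[[0,0,0],[0,0,1.2],1],[[0,0,0],[0,0,1.0],1],[[0,0,0],[0,0,0.2],1],[[0,0,0],[0,0,0.2],1],[[0,0,0],[0,0,0.2],1],[[0,0,0],[0,0,0.2],1],[[0,0,0],[0,0,0.2],1],[[0,0,0],[0,0,0],1]]'
python3 -m crank '[[[0,0,0],[0,0,0],1]]'
```

```text
time_s: 5.85
tcp_pos: [0.5979, 0.0321, 0.0811]
eef_rot: [180.0, -0.0, -9.5]
contact_force: [-10.4, -1.2, 23.1]
gripper_width: 0.0003
gripper_force: 11.7
time_s: 5.95
tcp_pos: [0.5979, 0.0321, 0.0811]
eef_rot: [180.0, -0.0, -9.5]
contact_force: [-9.7, -2.1, 22.9]
gripper_width: 0.0006
gripper_force: 11.5
```

```bash
python3 -m crank '[[[0,0,0],[0,0,-1.6],1],[[0,0,0],[0,0,-1.6],1],[[0,0,0],[-2.6,2.6,0],1],[[0,0,0],[-2.6,2.6,0],1],[[0,0,0],[0,0,0],1],[[0,0,0],[0,0,0],1]]'
python3 - <<'E'
from h import *
print(shift((.538,-.0095),.056))
E
```

```text
time_s: 6.55
tcp_pos: [0.5381, -0.0104, 0.1111]
eef_rot: [-180.0, -0.1, -9.6]
contact_force: [0.0, -0.1, 0.4]
gripper_width: 0.0006
gripper_force: 0.0
[-0.03 -0.09  3.01]
```

```bash
python3 -m crank '[[[0,0,0],[0,0,1.2],1],[[0,0,0],[0,0,1.0],1],[[0,0,0],[0,0,0.2],1],[[0,0,0],[0,0,0.2],1],[[0,0,0],[0,0,0.2],1],[[0,0,0],[0,0,0.2],1],[[0,0,0],[0,0,0.2],1],[[0,0,0],[0,0,0],1]]'
python3 -m crank '[[[0,0,0],[0,0,0],1]]'
```

```text
time_s: 7.35
tcp_pos: [0.5384, -0.01, 0.081]
eef_rot: [-180.0, -0.1, -9.5]
contact_force: [-11.6, 3.9, 26.5]
gripper_width: 0.0002
gripper_force: 13.6
time_s: 7.45
tcp_pos: [0.5384, -0.0099, 0.081]
eef_rot: [-180.0, -0.1, -9.5]
contact_force: [-9.6, 4.4, 26.8]
gripper_width: 0.0007
gripper_force: 13.4
```

```bash
python3 -m crank '[[[0,0,0],[0,0,-1.6],1],[[0,0,0],[0,0,-1.6],1],[[0,0,0],[-2.4,-0.9,0],1],[[0,0,0],[-2.4,-0.9,0],1],[[0,0,0],[-2.4,-0.8,0],1],[[0,0,0],[0,0,0],1],[[0,0,0],[0,0,0],1]]'
python3 - <<'E'
from h import *
print(shift((.472,.028),.054))
c=r.capture("scene")
cv2.imwrite("pics/c4.png",cv2.resize(c["color"][200:360,290:490,::-1],(750,600),interpolation=cv2.INTER_CUBIC))
E
```

```text
time_s: 8.15
tcp_pos: [0.4715, 0.0277, 0.1109]
eef_rot: [-180.0, -0.0, -9.5]
contact_force: [0.6, -0.2, 0.4]
gripper_width: 0.0001
gripper_force: 0.0
[ 0.04 -0.04  3.19]
```

View pics/c4.png

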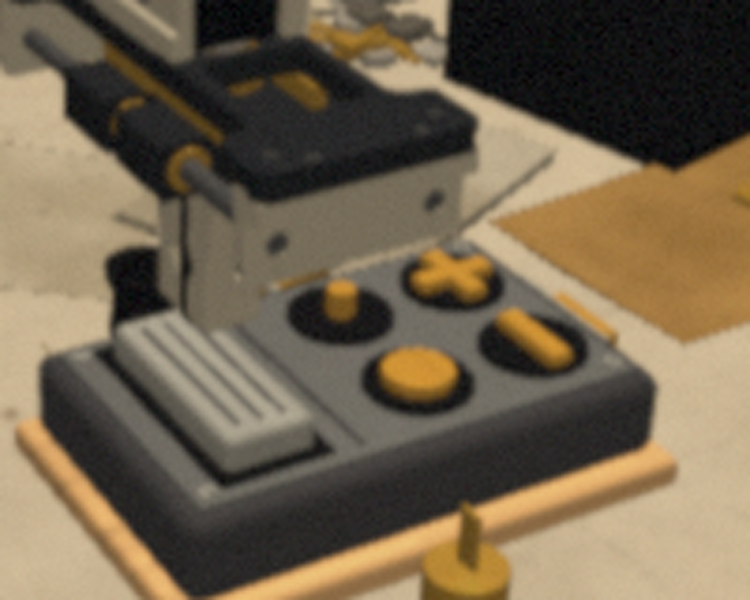

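All three code keys (450,275), (535,338) and (420,375) are down, and the stud (340,300) is up. I'll press and hold the release bar.

```bash
python3 -m crank '[[[0,0,0],[0,0,1.2],1],[[0,0,0],[0,0,1.0],1],[[0,0,0],[0,0,0.2],1],[[0,0,0],[0,0,0.2],1],[[0,0,0],[0,0,0.2],1],[[0,0,0],[0,0,0.2],1],[[0,0,0],[0,0,0.2],1],[[0,0,0],[0,0,0.2],1]]'
python3 -m crank '[[[0,0,0],[0,0,0],1],[[0,0,0],[0,0,0],1],[[0,0,0],[0,0,0],1]]'
```

```text
time_s: 9.0
tcp_pos: [0.4718, 0.0271, 0.0786]
eef_rot: [180.0, -0.0, -9.5]
contact_force: [-16.9, -0.5, 53.2]
gripper_width: 0.0007
gripper_force: 26.4
time_s: 9.3
tcp_pos: [0.4717, 0.0272, 0.0789]
eef_rot: [180.0, -0.1, -9.5]
contact_force: [-10.5, -1.8, 33.2]
gripper_width: 0.0005
gripper_force: 16.4
```

```bash
python3 -m crank '[[[0,0,0],[0,0,-0.05],1],[[0,0,0],[0,0,0],1],[[0,0,0],[0,0,0],1]]'
python3 - <<'E'
from h import *
c=r.capture("scene")
cv2.imwrite("pics/c5.png",cv2.resize(c["color"][220:380,280:480,::-1],(750,600),interpolation=cv2.INTER_CUBIC))
E
```

```text
time_s: 9.6
tcp_pos: [0.4717, 0.0271, 0.079]
eef_rot: [180.0, -0.1, -9.5]
contact_force: [-9.2, -3.3, 26.5]
gripper_width: 0.0006
gripper_force: 13.5
```

View pics/c5.png

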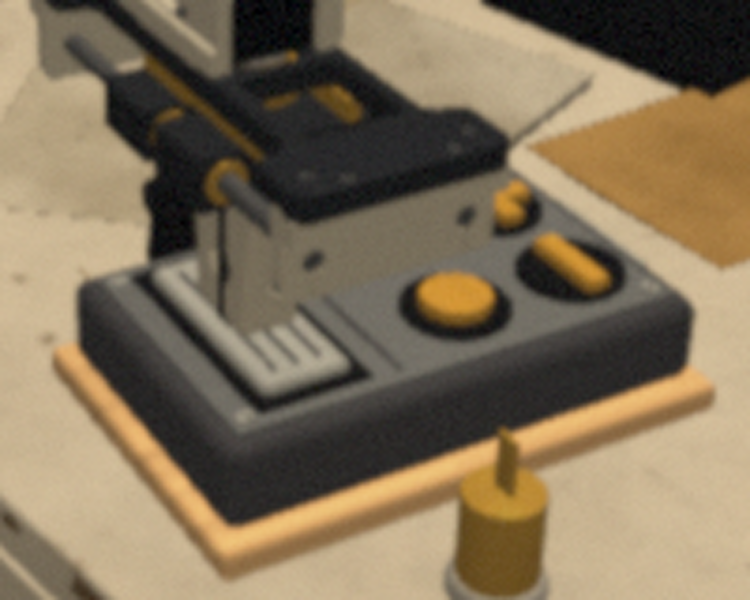

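The bar (250,330) is down under the tips, and the bolt, which stuck out past the bar key's end before, is drawn in. I'm handing in.

```bash
python3 -c "
from plant import r
print(r.close_job())"
```

```text
the job is handed in; nothing more can be done
None
```

I pressed the bar, cross and round keys fully down in that order and left the stud up. The release bar is held down with about 26 N and the bolt is drawn in; I handed the job in at about 9.7 s, with no verdict returned.

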